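# Set the die carriage of a button press

### The arm

A 6-joint arm with a two-finger parallel gripper is mounted at the origin on the work surface. World frame = base frame: x ahead of the robot, y to its left, z up, the work surface at z = 0. Lengths are in mm, angles in degrees, forces in N, time in s.
With the tool pointing down it reaches from about 350 to 850 mm from the base axis. Payload 8.1 kg.
Tool frame: the origin (TCP) lies between the finger pads; the fingertips stand ahead of it and the grasp point (between the pads) lies 2 mm behind it (nose_length is the z of the fingertips in the tool frame, in mm); z points along the fingers, y is the direction in which the jaws open and shut (so a half turn about z gives the same grasp; the last joint's range is limited). The gripper opens to 85 mm and grips with 20 to 120 N. Pads are 22 mm wide; open, the fingers measure 114 mm over their backs; the gripper's body (76 mm by 85 mm) begins 54 mm behind the grasp point. The pads swing forward as they close: fully open they stand 13 mm farther back than shut.
Start: joints at [-72.216, 7.471, 85.268, -0, 87.261, -4.893], TCP at [231.348, -553.609, 220.492] pointing down, gripper open.
Joint ranges: [-169.43, 169.43], [-51.17, 129.36], [1.28, 143.12], [-76.62, 256.62], [0, 156.53], [-152.29, 152.29]. Speed limits (degrees/s): [136.94, 136.94, 159.86, 180, 180, 180].

### API

Orientations are given as [roll, pitch, yaw] about the fixed x, y, z axes, in that order (R = Rz(yaw) Ry(pitch) Rx(roll)).
In Python, from bench import * gives the robot as it stands.
- The arm moves only by the tool jog_arm, never from a script. Its argument "plan" is a list of rows, each a list of 3 entries, a list of its own where there are three numbers: the turn, a rotation vector about the tool's x, y, z in degrees, then the shift along the tool's x, y, z in m, then the gripper's target within -1 to 1 (fully open at 1, half-way at 0, shut at -1). A call has 1 to 12 rows; each row is the pose to reach, as a shift and turn from the pose commanded when the call began, along the tool's axes at that moment; what a row does not reach only later rows make up. A row lasts 1/8 s, in which the tool goes at most 62.5 mm and 10.7 degrees, less where a joint would pass 70% of its speed; a pose out of reach is approached as far as the arm can. A call with a gripper value outside its range is refused whole. The fingers move at their own pace and stop on an object; "force" is the grip in N (left out, the last holds). Time passes only in rows, so rows that repeat a pose let the fingers close. It gives the time, the measured TCP pose, the force and the opening at its end, in the units of the state.
- sense(): the state, without advancing time (a new reading comes with each control period).
- snapshot(name): name is "scene" or "top" or "wrist"; returns (picture, depth): 400x640x3 uint8, blue, green, red; 400x640 float32, mm along the optical axis (not along the pixel's ray), 0 where there is no reading.
- camera_info(name): a dict with "fov_y" (degrees; the focal length in pixels is half the picture's height over the tangent of half this angle, whatever the lens; pixels are square), "cx", "cy" (the principal point, pixels), "dist_coeffs" ([k1, k2, p1, p2, k3] as OpenCV has them; the pictures are not rectified), "origin" and "orientation" of the camera in the world. Camera axes: x right, y down, z forward; pixel columns grow to the right and rows downward; lengths in mm; the calibration is good to about 2 mm. A picture is of the moment at which its call begins: read the wrist's pose just before it. camera_info takes no time and is no camera call; for the wrist camera it gives the pose at the moment of the call.
- hand_in(): hands the job in, once; it reports no verdict.
The state is a dict: "time": time; "joint_pos": joint angles; "qd": joint speeds; "joint_efforts": joint torques, N m; "tool_pos": TCP position; "tcp_rot": TCP orientation; "ft_force": force on the tool from outside, world axes, zero at the start; "wrist_torque": the same for the moment, N m; "finger_gap": finger opening in mm.
Only numpy, scipy, OpenCV 4.12 (cv2) and the standard library are available. Lean on these libraries where they do the work, as an engineer would, in place of code of your own. Each camera call takes 0.05 s, during which the arm holds its last target.

### The job

Make the upholstery button press ready: push the die carriage, the slide with the red tab, along its bed towards the press column until the spring plunger clicks into the carriage's notch, and no farther. Then turn the brass wing nut on the carriage clockwise, regripping as needed, until it is fully tight against its stop, leaving the carriage held in the notch and the other things on the bench where they are.

Things in the scene. Friction and masses are not known exactly. Their poses are not given: they have to be found in the camera images.
- press: Green steel bed of the button press, fixed: 175 x 350 mm, its top 20 mm above the bench. Origin at the bench surface under the slide's middle; y is the slide direction (the carriage is pushed towards +y), x points away from the robot's side, z up. A dark guide bar, top at 34 mm, runs along the carriage at x = -36 mm.
- head_mid (a point): Middle of the place range of the press head, on the bench. The head is clamped up to 15 mm either way of it along y, its own place not measured: a green column 70 x 60 mm, 215 mm high (x 75 to 145 mm), an over-arm above the die from 130 mm up, a lever to 270 mm on its +y side. A green block 40 mm high (x 52 to 86 mm, 30 mm long) holds the plunger, 92 mm to -y of the column.
- carriage (a joint): Travel (m) of the die carriage along the press's y: 0 at the near (-y) end, 0.115 at the far stop; starts at 0 to 0.02. Aluminium, 70 mm wide, 204 mm long, top 32 mm above the bench, 0.7 to 1.2 kg, sliding friction about 2 N. Its notch meets the plunger somewhere between 0.058 and 0.092, different each time: find it by feel, by sight or from the plunger reading.
- plunger (a joint): Spring plunger at the press's +x side (steel pin, black knob, red ring): 0 (m) on the carriage's plain edge, -0.002 to -0.003 on the humps beside the notch, +0.004 when dropped into the notch. Push needed: about 1 to 3 N, rising to 4 to 7 N at the hump; then the carriage jumps about 8 mm into the notch and is held with 1 mm play. About 9 N pulls it back out, 12 to 15 N pushes it on, too far.
- push_tab (a point): Middle of the rear (-y) face of the red push tab, an upright plate at the carriage's near end, 36 mm wide (x), 10 mm thick (y), from 32 to 76 mm above the bench; this point is 62 mm above the bench. Axes as the press. The bed behind the tab is bare, 20 mm high.
- nut_grip (a point): On the wing nut's axis, 58 mm above the bench. The wings form one upright brass bar, 8 mm thick (this point's x) and 48 mm long (its y), 40 to 66 mm above the bench, over a hub of 22 mm diameter, 32 to 40 mm. z up. The axis is 58 mm ahead (+y of the press) of the tab's rear face; the tab begins 48 mm behind the axis, so fingers fit only roughly across the slide.
- front_block (a point): Middle of the top of the dark steel block on the carriage ahead of the wing nut, an obstacle to the fingers: 36 mm wide, 16 mm long, its top 66 mm above the bench, its near face 46 mm ahead (+y of the press) of the nut's axis. Axes as the press.
- wing_nut (a joint): Angle (rad) of the wing nut, growing clockwise seen from above: starts between 0 and 0.3; hard stop (fully tight) at 1.75. At 0 the direction across the wings (the point's x axis) stands 0.85 rad counter-clockwise of the press's x axis. About 0.1 N m of friction; it stays where it is left.
- die_a: Bystander: spare brass die, 30 mm diameter, 22 mm high, loose on the bed's ledge. Origin at its underside.
- die_b: Bystander: spare steel die, 30 mm diameter, 22 mm high, loose on the bed's ledge. Origin at its underside.
- mallet: Bystander: wooden mallet lying on the bench, head 105 mm long and 60 mm thick, handle 240 mm along its -x axis. Origin at the bench under the head.
- screwdriver: Bystander: screwdriver with yellow handle, 190 mm long, lying on the bench. Origin under its middle.
- tack_jar: Bystander: jar with steel cap, 64 mm diameter, 85 mm high. Origin at its underside.
- glue: Bystander: glue bottle with orange cap, 60 mm diameter, 170 mm high. Origin at its underside.
- button_tin: Bystander: steel bowl, 84 mm diameter, 45 mm high. Origin at its underside.

How it is judged:
By the outcome, as a careful person would: the job done as asked, in the order asked, and still so for the second after the job is handed in, with the robot touching nothing.
It also fails if it takes over 66 s, if anything falls off the work surface, if the arm or the gripper's body presses on something with over 40 N, if the wrist force passes 120 N, or if a joint passes its speed limit or range.

## Working session

There is one attempt and no reset: what is moved stays moved. The work goes in short steps, Python scripts to look and compute and a tool call to move; the robot and the scene stay as the last step left them, time stands still between calls to the robot, and variables do not carry over. Pictures are saved under pics/ and viewed, and the job is handed in when it is done.

Besides the shell and the picture viewer there is one more tool, called as name(argument=value, ...), one argument or row to a line, values as JSON. jog_arm: Moves the arm, as the interface text tells. Its arguments: {"type":"object","properties":{"plan":{"type":"array","items":{"type":"array"}},"force":{"type":"number"}},"required":["plan"]}

```bash
ls; mkdir -p pics
python3 - <<'E'
from bench import *
import cv2
print(sense())
for n in("scene","top","wrist"):
    print(n,camera_info(n))
    p,d=snapshot(n); cv2.imwrite(f"pics/{n}0.png",p)
    import numpy as np; np.save(f"pics/{n}0.npy",d)
E
```

```text
pics
{'time': 0.0, 'joint_pos': array([-7.22158147e+01,  7.51455677e+00,  8.53280558e+01, -8.35961941e-04,
        8.72638160e+01, -4.89361911e+00]), 'qd': array([ 0.0488647 , -0.08511803,  0.06178258, -0.04871767, -0.03250947,
       -0.0446162 ]), 'joint_efforts': array([-2.38978319e-03, -5.69384122e+01, -5.00565612e+01, -6.96910447e-04,
        1.43995770e-02, -5.93143727e-05]), 'tool_pos': array([ 231.16360792, -553.06047439,  219.46194772]), 'tcp_rot': array([-1.79893888e+02, -8.24709289e-03,  2.26778374e+01]), 'ft_force': array([-0.00355187, -0.3343885 ,  0.16101292]), 'wrist_torque': array([0.03507369, 0.01039591, 0.01665597]), 'finger_gap': 85.31984384895448}
scene {'fov_y': 47.18277821366329, 'cx': 325.7012671486231, 'cy': 205.34296314742053, 'dist_coeffs': array([-0.08867007,  0.        ,  0.        ,  0.        ,  0.        ]), 'origin': array([1434.23147801, -153.01276053,  882.5663504 ]), 'orientation': array([-1.30118322e+02,  1.08571790e-01,  8.02533754e+01])}
top {'fov_y': 43.43494252001709, 'cx': 318.2220565258106, 'cy': 203.12977310359187, 'dist_coeffs': array([-0.05747835,  0.        ,  0.        ,  0.        ,  0.        ]), 'origin': array([ 290.6401467 ,   -3.65516566, 1695.29694148]), 'orientation': array([-1.73265390e+02, -2.33385264e-02, -8.88978195e+01])}
wrist {'fov_y': 65.46076745047893, 'cx': 325.9311186210492, 'cy': 199.48483871263278, 'dist_coeffs': array([-0.02559888,  0.        ,  0.        ,  0.        ,  0.        ]), 'origin': array([ 301.04279024, -524.65490479,  372.71299336]), 'orientation': array([162.53685853,   0.17950483, -67.24804717])}
```

View pics/scene0.png

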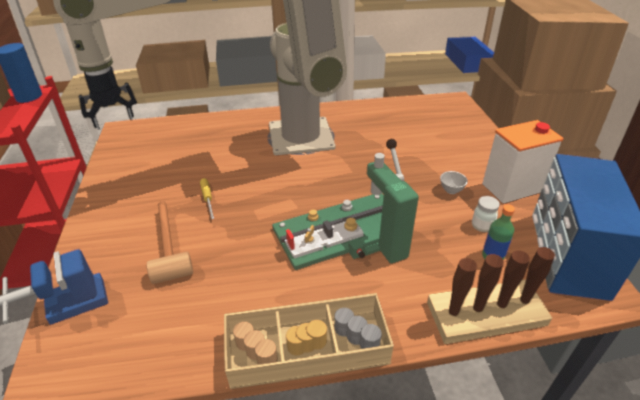

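View pics/top0.png

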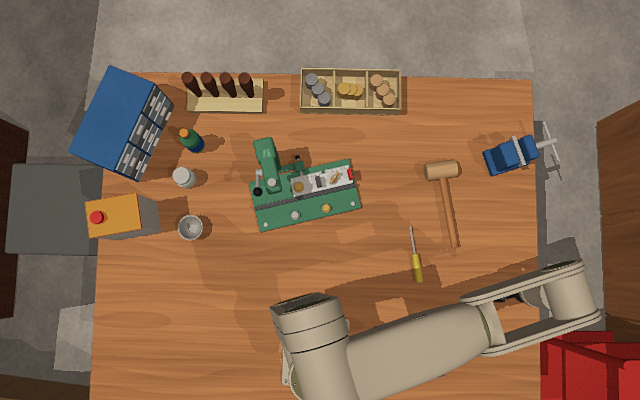

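View pics/wrist0.png

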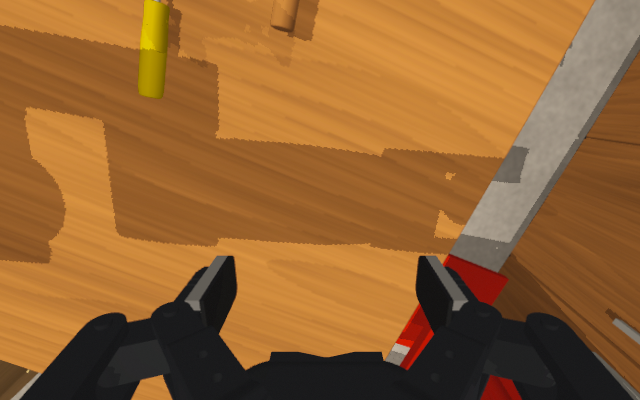

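Top view: bed centred near pixel (305,195), red tab at (350,174), green column near (268,165); the scene view shows the tab at (290,240). Next I'll zoom in and measure.

```bash
cat > h.py <<'E'
import numpy as np, cv2
from scipy.spatial.transform import Rotation as R
def K(ci):
    f=200/np.tan(np.radians(ci["fov_y"]/2)); return np.array([[f,0,ci["cx"]],[0,f,ci["cy"]],[0,0,1.]])
def rot(ci): return R.from_euler("xyz",ci["orientation"],degrees=True).as_matrix()
def ray(ci,uv):
    n=cv2.undistortPoints(np.array(uv,float).reshape(-1,1,2),K(ci),np.array(ci["dist_coeffs"])).reshape(-1,2)
    return np.c_[n,np.ones(len(n))]@rot(ci).T
def onz(ci,uv,z):
    d=ray(ci,uv); o=np.array(ci["origin"]); return o+d*((z-o[2])/d[:,2])[:,None]
def proj(ci,P):
    Rm=rot(ci); rv=cv2.Rodrigues(Rm.T)[0]; t=-Rm.T@np.array(ci["origin"])
    return cv2.projectPoints(np.array(P,float).reshape(-1,1,3),rv,t,K(ci),np.array(ci["dist_coeffs"]))[0].reshape(-1,2)
def red(p):
    h=cv2.cvtColor(p,cv2.COLOR_BGR2HSV); return (((h[...,0]<6)|(h[...,0]>174))&(h[...,1]>170)&(h[...,2]>80)).astype(np.uint8)
def green(p):
    h=cv2.cvtColor(p,cv2.COLOR_BGR2HSV); return ((h[...,0]>60)&(h[...,0]<90)&(h[...,1]>70)).astype(np.uint8)
E
python3 - <<'E'
from bench import *
from h import *
p=cv2.imread("pics/top0.png"); c=p[130:240,235:375]; cv2.imwrite("pics/topz.png",cv2.resize(c,None,fx=5.5,fy=5.4,interpolation=cv2.INTER_CUBIC))
p=cv2.imread("pics/scene0.png"); c=p[140:280,260:430]; cv2.imwrite("pics/scenez.png",cv2.resize(c,None,fx=4.2,fy=4.2,interpolation=cv2.INTER_CUBIC))
E
```

```text
(no output)
```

View pics/topz.png

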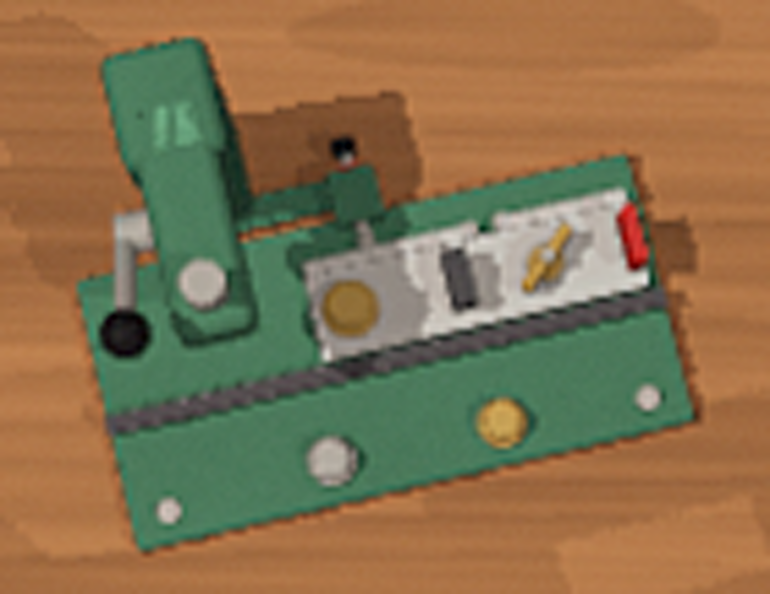

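View pics/scenez.png

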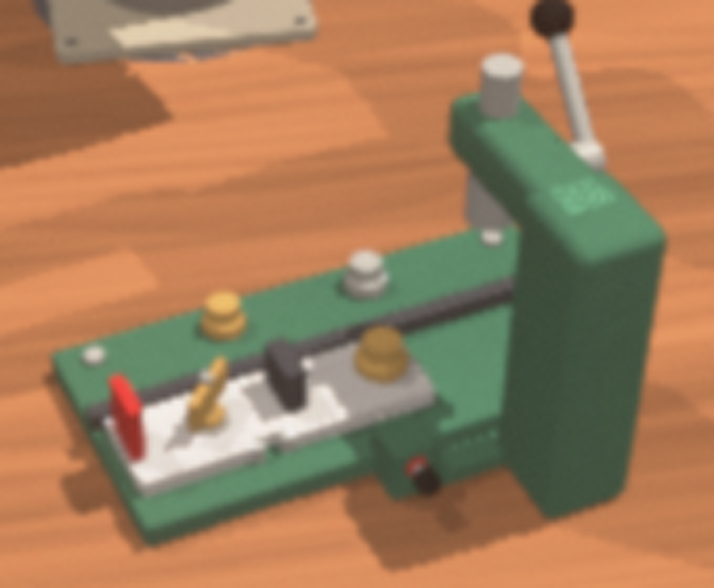

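The zooms show the red tab at top (≈632,235 zoomed), the nut wing (548,258), the edge notch (485,222) and the pin (365,235).

```bash
cat > m1.py <<'E'
from bench import *
from h import *
ci=camera_info("top")
def z2p(z): return [[235+(a+.5)/5.5-.5,130+(b+.5)/5.4-.5] for a,b in z]
c=onz(ci,z2p([(632,157),(697,415),(140,550),(78,285)]),20)
print(c.round(1))
print([np.linalg.norm(c[i]-c[(i+1)%4]).round(1) for i in range(4)])
yd=(c[3]-c[0])+(c[2]-c[1]); yd/=np.linalg.norm(yd); print("ydir",yd, "yaw press",np.degrees(np.arctan2(-yd[0],yd[1])))
xd=np.array([yd[1],-yd[0],0])
ctr=c.mean(0)
# guide bar top z34 at x=-36
g=onz(ci,z2p([(660,297),(115,425)]),34); print("guide x rel centre",[(q-ctr)@xd for q in g])
for n,z,pts in [("tabtop",76,[(618,205),(640,270),(626,203),(650,264)]),("nut",66,[(570,228),(532,290),(548,258)]),("notch",32,[(485,222)]),("pin",30,[(365,235)]),("blocktop",66,[(458,277)]),("carr front",32,[(305,262),(325,360)]),("carr rear",32,[(625,190),(648,288)])]:
    for q in onz(ci,z2p(pts),z): print(n,q.round(1),"press xy",round((q-ctr)@xd,1),round((q-ctr)@yd,1))
E
python3 m1.py
```

```text
[[ 642.6 -103.9   20. ]
 [ 480.  -145.5   20. ]
 [ 389.5  191.9   20. ]
 [ 554.6  235.5   20. ]]
[np.float64(167.8), np.float64(349.3), np.float64(170.7), np.float64(350.6)]
ydir [-0.25512977  0.96690682  0.        ] yaw press 14.781274959530698
guide x rel centre [np.float64(-8.457631563022002), np.float64(-7.8308784883692955)]
tabtop [601.  -92.5  76. ] press xy 46.6 -154.0
tabtop [ 561.3 -106.1   76. ] press xy 4.7 -157.0
tabtop [602.3 -97.2  76. ] press xy 46.6 -158.9
tabtop [ 565.1 -112.    76. ] press xy 6.9 -163.7
nut [588.1 -64.5  66. ] press xy 41.3 -123.6
nut [549.4 -42.3  66. ] press xy 9.5 -92.4
nut [569.3 -51.6  66. ] press xy 26.4 -106.4
notch [597.1 -13.7  32. ] press xy 62.9 -76.9
pin [587.8  59.5  30. ] press xy 72.6 -3.7
blocktop [556.5   2.   66. ] press xy 27.7 -51.3
carr front [569.7  95.6  32. ] press xy 64.4 35.9
carr front [508.6  81.9  32. ] press xy 1.7 38.2
carr rear [619.  -99.1  32. ] press xy 62.3 -165.0
carr rear [ 557.4 -113.8   32. ] press xy -1.0 -163.5
```

```bash
cat >> m1.py <<'E'
print("overarm")
for z,pts in [(215,[(205,42),(225,190),(245,270)]),(172,[(258,320)]),(130,[(258,325)])]:
    for q in onz(ci,z2p(pts),z): print(z,q.round(1),"press xy",round((q-ctr)@xd-27.7,1),round((q-ctr)@yd,1))
p=cv2.imread("pics/scene0.png"); c=p[0:135,40:200]; cv2.imwrite("pics/gripz.png",cv2.resize(c,None,fx=4.4,fy=4.4,interpolation=cv2.INTER_CUBIC))
E
python3 m1.py|sed -n '/overarm/,$p'
```

```text
overarm
215 [662.6 142.9 215. ] press xy 138.5 57.9
215 [578.7 129.4 215. ] press xy 53.9 66.2
215 [533.9 117.2 215. ] press xy 7.5 65.8
172 [512.4 112.6 172. ] press xy -14.5 66.9
130 [515.6 115.7 130. ] press xy -10.6 69.1
```

View pics/gripz.png

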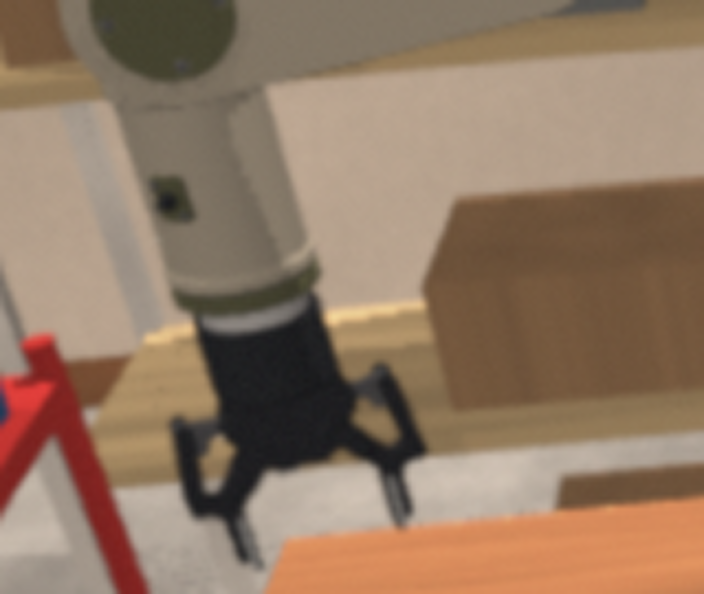

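```bash
cat >> h.py <<'E'
def go(cur,psi0,tgt,psi1):
    """tool down, commanded pose cur/psi0 -> turn and shift in tool axes (m)"""
    M=R.from_euler("xyz",[180,0,psi0],degrees=True).as_matrix()
    d=M.T@(np.array(tgt,float)-np.array(cur,float))
    rv=R.from_matrix(M.T@R.from_euler("xyz",[180,0,psi1],degrees=True).as_matrix()).as_rotvec(degrees=True)
    print("turn",rv.round(2),"shift m",(d/1000).round(4))
E
python3 - <<'E'
from h import *
import bench; print([k for k in dir(bench) if not k.startswith('__')], getattr(bench,'nose_length',None))
yd=np.array([-.25513,.96691,0])
tab=np.array([583.7,-104.6,0])
t=tab-60*yd; t[2]=150; print(t)
go([231.348,-553.609,220.492],22.68,t,104.8)
E
```

```text
['PlanningError', 'camera_info', 'hand_in', 'nose_length', 'sense', 'snapshot'] 17.0
[ 599.0078 -162.6146  150.    ]
turn [  0.     0.   -82.12] shift m [ 0.49   -0.219   0.0705]
```

jog_arm(
  plan=[
    [[0, 0, -82.1], [0.49, -0.219, 0.03], -1],
    [[0, 0, -82.1], [0.49, -0.219, 0.03], -1],
    [[0, 0, -82.1], [0.49, -0.219, 0.03], -1],
    [[0, 0, -82.1], [0.49, -0.219, 0.03], -1],
    [[0, 0, -82.1], [0.49, -0.219, 0.03], -1],
    [[0, 0, -82.1], [0.49, -0.219, 0.03], -1],
    [[0, 0, -82.1], [0.49, -0.219, 0.03], -1],
    [[0, 0, -82.1], [0.49, -0.219, 0.07], -1],
    [[0, 0, -82.1], [0.49, -0.219, 0.07], -1],
    [[0, 0, -82.1], [0.49, -0.219, 0.07], -1],
    [[0, 0, -82.1], [0.49, -0.219, 0.07], -1],
    [[0, 0, -82.1], [0.49, -0.219, 0.07], -1],
  ],
)

```text
time: 1.65
tool_pos: [598.9, -163.9, 151.4]
tcp_rot: [180.0, 0.1, 104.7]
ft_force: [-0.3, 0.6, -0.3]
finger_gap: -0.1
```

Run:
```python
from bench import *
from h import *
import pickle
s=sense(); print(s["time"],s["tool_pos"],s["tcp_rot"],s["ft_force"],s["finger_gap"])
ci=camera_info("wrist");p,d=snapshot("wrist"); cv2.imwrite("pics/w1.png",p); pickle.dump((ci,d),open("w1.pkl","wb"))
```

```text
1.65 [ 598.88917794 -163.87498555  151.40550015] [1.79951666e+02 5.47034316e-02 1.04696636e+02] [-0.25258649  0.58165696 -0.26384257] -0.12462369481658672
```

View pics/w1.png

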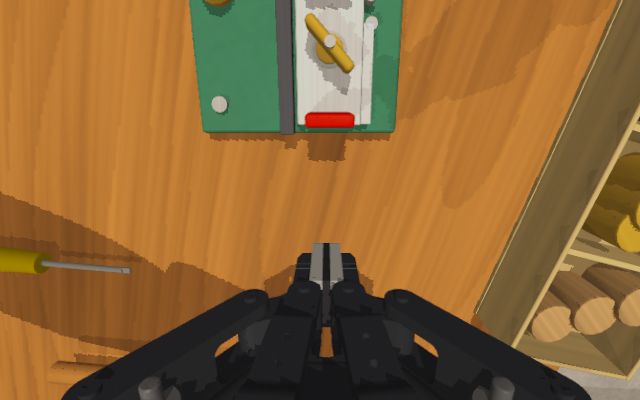

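The wrist view shows the tab at (330,120), the nut bar from (309,17) to (350,69) and the fingers aligned with the slide at about column 327.

Run:
```python
from h import *
import pickle
ci,d=pickle.load(open("w1.pkl","rb"))
q=onz(ci,[(306,113),(354,113),(306,128),(354,128)],76); print(q.round(1), d[120,330])
print("bed rear corners",onz(ci,[(204,132),(394,131)],20).round(1), onz(ci,[(193,20)],20).round(1))
print("nut ends",onz(ci,[(309,17),(350,69),(330,41)],66).round(1))
e=onz(ci,[(204,132),(394,131)],20);v=e[1]-e[0];print("press yaw",np.degrees(np.arctan2(v[1],v[0])))
e=onz(ci,[(281,130),(279,10)],34);v=e[1]-e[0];print("guide yaw",np.degrees(np.arctan2(v[1],v[0]))-90, e)
```

```text
[[ 566.6 -101.2   76. ]
 [ 599.5  -92.6   76. ]
 [ 569.1 -111.4   76. ]
 [ 602.5 -102.6   76. ]] 222.09499
bed rear corners [[ 478.6 -143.2   20. ]
 [ 643.9  -98.8   20. ]] [[456.3 -55.3  20. ]]
nut ends [[552.9 -39.3  66. ]
 [589.2 -64.2  66. ]
 [570.7 -50.2  66. ]]
press yaw 15.010620656961228
guide yaw 13.444991270412515 [[ 547.14695435 -122.25593777   34.        ]
 [ 525.95357288  -33.6042822    34.        ]]
```

jog_arm(
  plan=[
    [[0, 0, 0], [0, 0.002, 0.06], -1],
    [[0, 0, 0], [0.01, 0.002, 0.091], -1],
    [[0, 0, 0], [0.03, 0.002, 0.091], -1],
    [[0, 0, 0], [0.04, 0.002, 0.091], -1],
    [[0, 0, 0], [0.04, 0.002, 0.091], -1],
  ],
)

```text
time: 2.33
tool_pos: [592.3, -123.1, 62.3]
tcp_rot: [179.8, 0.1, 104.8]
ft_force: [-1.1, -0.3, 0.5]
finger_gap: -0.3
```

```bash
cat > w.py <<'E'
import sys
from bench import *
from h import *
import pickle
n=sys.argv[1]
s=sense(); print(s["time"],s["tool_pos"].round(1),s["tcp_rot"].round(1),s["ft_force"].round(1),s["finger_gap"].round(1))
ci=camera_info("wrist");p,d=snapshot("wrist"); cv2.imwrite(f"pics/{n}.png",p); pickle.dump((ci,d),open(n+".pkl","wb"))
E
python3 w.py w2
```

```text
Traceback (most recent call last):
  File "w.py", line 6, in <module>
    s=sense(); print(s["time"],s["tool_pos"].round(1),s["tcp_rot"].round(1),s["ft_force"].round(1),s["finger_gap"].round(1))
                                                                                                   ^^^^^^^^^^^^^^^^^^^^^
AttributeError: 'float' object has no attribute 'round'
```

```bash
sed -i 's/s\["finger_gap"\].round(1)/s["finger_gap"]/' w.py; python3 w.py w2
```

```text
2.325 [ 592.3 -123.1   62.3] [1.798e+02 1.000e-01 1.048e+02] [-1.1 -0.3  0.5] -0.26245691355089923
```

View pics/w2.png

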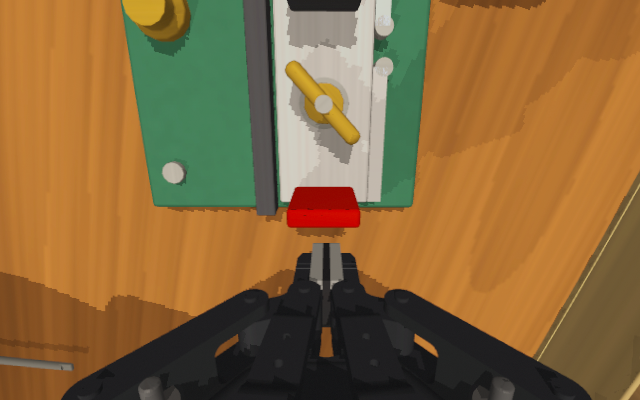

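The wrist view shows the carriage notch between the humps at (384,25) and (384,65). The tab's rear edge is at row 227, just ahead of the fingertips at row 245.

jog_arm(
  plan=[
    [[0, 0, 0], [0.003, 0, 0], -1],
    [[0, 0, 0], [0.006, 0, 0], -1],
    [[0, 0, 0], [0.01, 0, 0], -1],
    [[0, 0, 0], [0.015, 0, 0], -1],
    [[0, 0, 0], [0.02, 0, 0], -1],
    [[0, 0, 0], [0.025, 0, 0], -1],
    [[0, 0, 0], [0.03, 0, 0], -1],
    [[0, 0, 0], [0.035, 0, 0], -1],
    [[0, 0, 0], [0.039, 0, 0], -1],
    [[0, 0, 0], [0.042, 0, 0], -1],
    [[0, 0, 0], [0.044, 0, 0], -1],
    [[0, 0, 0], [0.045, 0, 0], -1],
  ],
)

```text
time: 3.88
tool_pos: [579.2, -79.7, 59.4]
tcp_rot: [-180.0, -0.0, 104.8]
ft_force: [1.3, -2.3, 1.2]
finger_gap: 0.1
```

```bash
python3 w.py w3
```

```text
3.875 [579.2 -79.7  59.4] [-180.    -0.   104.8] [ 1.3 -2.3  1.2] 0.12288404167880922
```

View pics/w3.png

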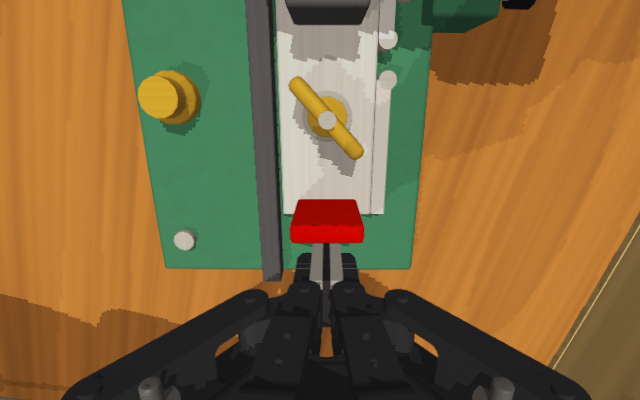

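Run:
```python
from h import *
import pickle
p=cv2.imread("pics/w3.png"); cv2.imwrite("pics/w3z.png",cv2.resize(p[0:110,340:540],None,fx=4,fy=4))
ci,d=pickle.load(open("w3.pkl","rb"))
yd=np.array([-.25513,.96691,0]); t=np.array([579.2,-79.7,0])
for n,uv,z in [("notch",(388,59),32),("humps",(389,39),32),("",(388,80),32),("blk top edge",(460,25),40),("tab rear top",(327,242),76)]:
    q=onz(ci,[uv],z)[0]; print(n,q.round(1),"ahead of tcp",round((q-t)@yd,1),"depth",d[uv[1],uv[0]])
```

```text
notch [585.   23.7  32. ] ahead of tcp 98.5 depth 176.13507
humps [582.5  33.1  32. ] ahead of tcp 108.3 depth 162.83876
 [588.3  13.6  32. ] ahead of tcp 87.9 depth 169.59038
blk top edge [613.8  46.9  40. ] ahead of tcp 113.6 depth 170.60442
tab rear top [575.5 -68.3  76. ] ahead of tcp 11.9 depth 151.15854
```

View pics/w3z.png

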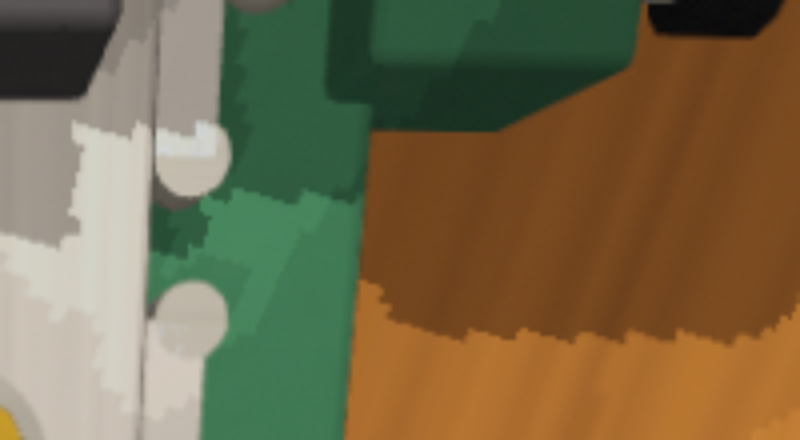

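The front hump is at (389,39), the notch at (388,59) and the plunger block's near top edge at about row 16. That leaves roughly 34 mm to the notch, so I'll slow down near the end.

jog_arm(
  plan=[
    [[0, 0, 0], [0.003, 0, 0], -1],
    [[0, 0, 0], [0.006, 0, 0], -1],
    [[0, 0, 0], [0.009, 0, 0], -1],
    [[0, 0, 0], [0.012, 0, 0], -1],
    [[0, 0, 0], [0.015, 0, 0], -1],
    [[0, 0, 0], [0.017, 0, 0], -1],
    [[0, 0, 0], [0.019, 0, 0], -1],
    [[0, 0, 0], [0.02, 0, 0], -1],
  ],
)

```text
time: 4.92
tool_pos: [574.2, -61.2, 59.4]
tcp_rot: [-180.0, 0.1, 104.8]
ft_force: [2.3, -7.3, -3.3]
finger_gap: 0.2
```

```bash
python3 w.py w4; python3 -c "
import cv2
p=cv2.imread('pics/w4.png'); cv2.imwrite('pics/w4z.png',cv2.resize(p[0:250,250:540],None,fx=2.4,fy=2.4))"
```

```text
4.925 [574.2 -61.2  59.4] [-1.800e+02  1.000e-01  1.048e+02] [ 2.3 -7.3 -3.3] 0.2009491236660867
```

View pics/w4z.png

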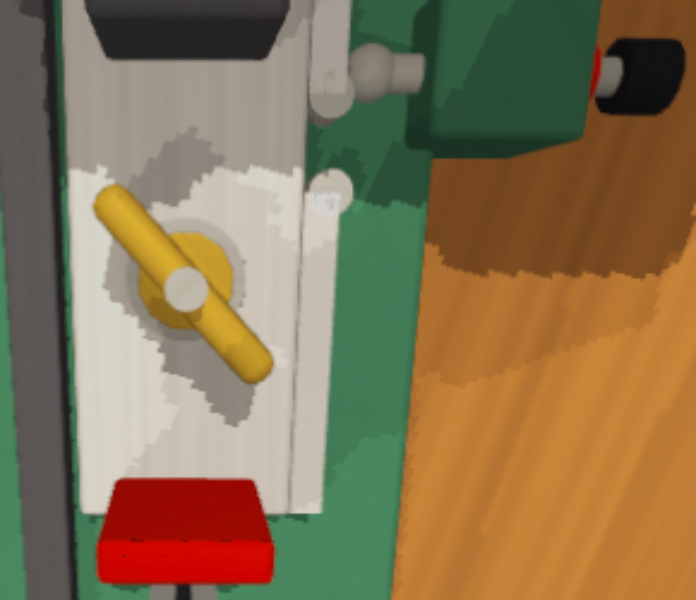

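The pin's ball (zoomed 370,72) is riding up the front hump at (330,95), with the notch gap at row 143. Force is about 7 N, so the snap is near.

jog_arm(
  plan=[
    [[0, 0, 0], [0.001, 0, 0], -1],
    [[0, 0, 0], [0.002, 0, 0], -1],
  ],
)

```text
time: 5.22
tool_pos: [573.7, -59.2, 59.4]
tcp_rot: [-180.0, 0.0, 104.8]
ft_force: [2.3, -5.4, -2.3]
finger_gap: 0.4
```

jog_arm(
  plan=[
    [[0, 0, 0], [0.001, 0, 0], -1],
    [[0, 0, 0], [0.002, 0, 0], -1],
  ],
)

```text
time: 5.48
tool_pos: [573.0, -56.7, 59.4]
tcp_rot: [-180.0, -0.0, 104.8]
ft_force: [1.1, -2.8, -1.4]
finger_gap: -0.2
```

```bash
cat > wz.sh <<'E'
python3 w.py $1; python3 -c "
import cv2
p=cv2.imread('pics/$1.png'); cv2.imwrite('pics/$1z.png',cv2.resize(p[0:250,250:540],None,fx=2.4,fy=2.4))"
E
bash wz.sh w5
```

```text
5.475 [573.  -56.7  59.4] [-180.    -0.   104.8] [ 1.1 -2.8 -1.4] -0.20603638317634013
```

View pics/w5z.png

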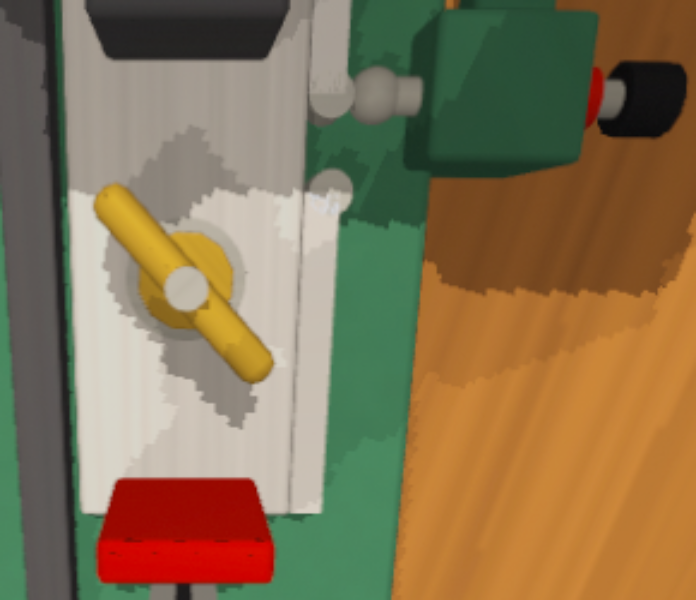

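The ball is now on the hump's crest (zoomed 375,95), at its farthest out. One more small step should snap it in.

jog_arm(
  plan=[
    [[0, 0, 0], [0.001, 0, 0], -1],
    [[0, 0, 0], [0.001, 0, 0], -1],
  ],
)

```text
time: 5.78
tool_pos: [572.6, -55.2, 59.4]
tcp_rot: [-180.0, -0.1, 104.8]
ft_force: [0.0, 0.3, -0.2]
finger_gap: 0.4
```

```bash
bash wz.sh w6
```

```text
5.775 [572.6 -55.2  59.4] [-1.800e+02 -1.000e-01  1.048e+02] [ 0.   0.3 -0.2] 0.35191795581567736
```

View pics/w6z.png

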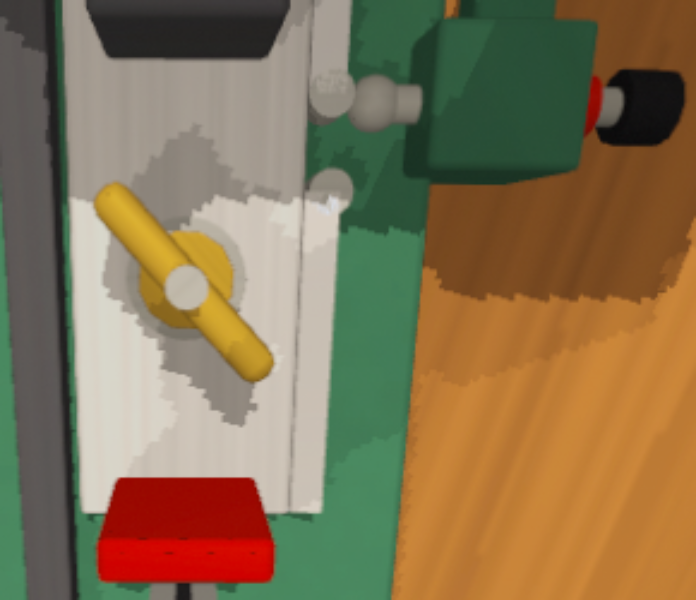

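The force has fallen to zero with the ball just past the crest (373,103), so the carriage is about to jump or already moving. I'll let a row pass and then look.

jog_arm(
  plan=[
    [[0, 0, 0], [0, 0, 0], -1],
    [[0, 0, 0], [0, 0, 0], -1],
  ],
)

```text
time: 6.08
tool_pos: [572.9, -55.6, 59.5]
tcp_rot: [-180.0, -0.0, 104.8]
ft_force: [-1.1, 0.0, -0.2]
finger_gap: 0.2
```

```bash
bash wz.sh w7
```

```text
6.075 [572.9 -55.6  59.5] [-180.    -0.   104.8] [-1.1  0.  -0.2] 0.1590055319610317
```

View pics/w7z.png

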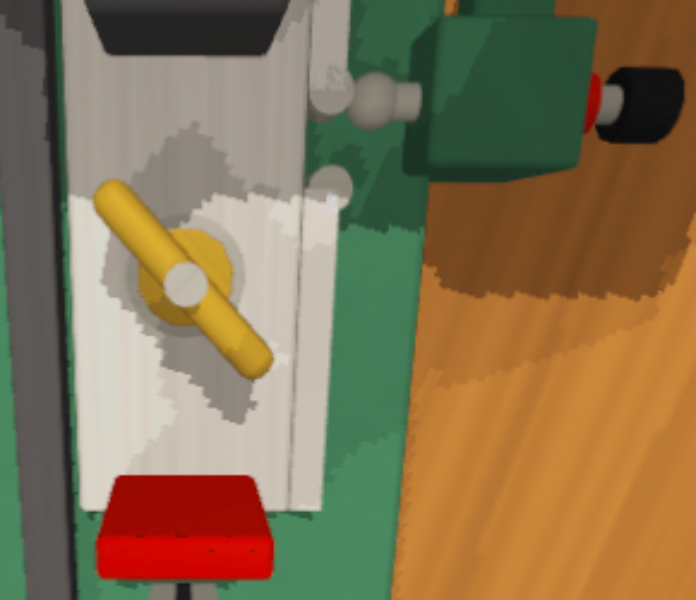

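Not in yet: it sits balanced just past the crest. Two more 1 mm steps.

jog_arm(
  plan=[
    [[0, 0, 0], [0.001, 0, 0], -1],
    [[0, 0, 0], [0.002, 0, 0], -1],
    [[0, 0, 0], [0.002, 0, 0], -1],
  ],
)

```text
time: 6.5
tool_pos: [572.4, -53.7, 59.5]
tcp_rot: [-180.0, -0.0, 104.8]
ft_force: [-0.1, 0.4, 0.1]
finger_gap: 0.2
```

```bash
bash wz.sh w8
```

```text
6.5 [572.4 -53.7  59.5] [-180.    -0.   104.8] [-0.1  0.4  0.1] 0.16367155524983806
```

View pics/w8z.png

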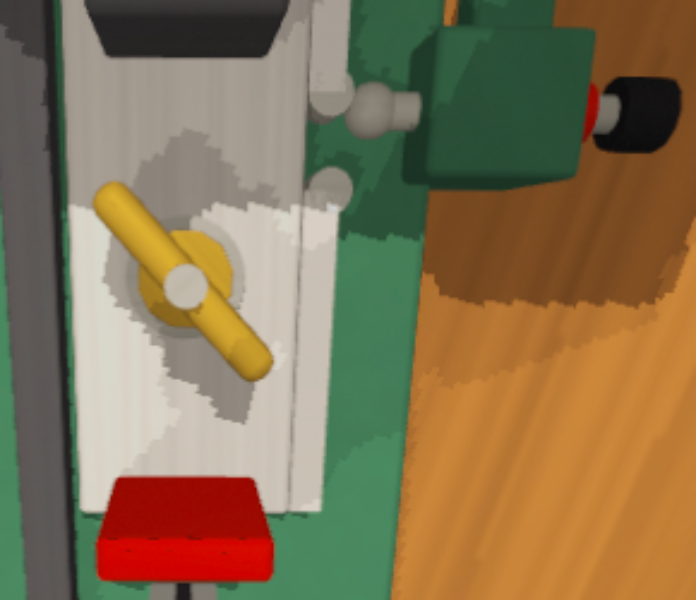

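The ball has started inwards (370,110). Continuing with 1 mm steps.

jog_arm(
  plan=[
    [[0, 0, 0], [0.001, 0, 0], -1],
    [[0, 0, 0], [0.0015, 0, 0], -1],
    [[0, 0, 0], [0.0015, 0, 0], -1],
  ],
)

```text
time: 6.92
tool_pos: [572.0, -52.3, 59.5]
tcp_rot: [-180.0, -0.0, 104.8]
ft_force: [0.5, 0.2, -0.6]
finger_gap: 0.1
```

```bash
bash wz.sh w9
```

```text
6.925 [572.  -52.3  59.5] [-180.    -0.   104.8] [ 0.5  0.2 -0.6] 0.0626001126494976
```

View pics/w9z.png

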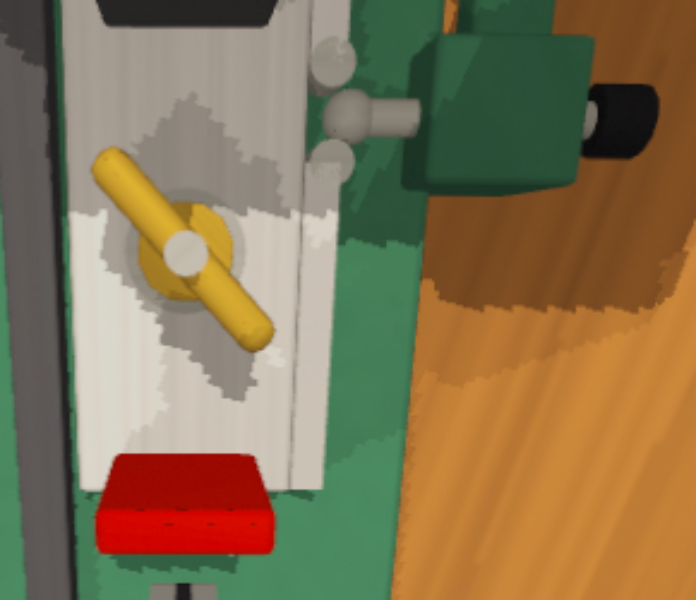

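It snapped in: the ball sits between the humps (350,117), the red ring has vanished, and there's a clear gap between fingers and tab. Next I'll measure the nut.

Run:
```python
from h import *
import pickle
ci,d=pickle.load(open("w9.pkl","rb"))
p=cv2.imread("pics/w9.png"); h=cv2.cvtColor(p,cv2.COLOR_BGR2HSV)
m=((h[...,0]>18)&(h[...,0]<30)&(h[...,1]>150)&(h[...,2]>90)).astype(np.uint8)
m[:, :280]=0; m[:, 380:]=0; m[180:]=0
# pts by depth -> world
ys,xs=np.nonzero(m); D=d[ys,xs]
dirs=ray(ci,np.c_[xs,ys]); P=np.array(ci["origin"])+dirs*D[:,None]
top=P[(P[:,2]>60)&(D>0)]; print(len(P),len(top),P[:,2].min(),P[:,2].max())
r=cv2.minAreaRect(top[:,:2].astype(np.float32)); print(r); 
mu=top[:,:2].mean(0); w,v=np.linalg.eigh(np.cov((top[:,:2]-mu).T)); a=v[:,1]; print("mean",mu,"bar dir deg",np.degrees(np.arctan2(a[1],a[0])))
e=onz(ci,[(250+113/2.4,160/2.4),(250+258/2.4,338/2.4),(327.5,105.4)],66);print(e.round(1),"mid",((e[0]+e[1])/2).round(1)); v=e[1]-e[0]; print(np.linalg.norm(v),np.degrees(np.arctan2(v[1],v[0])))
t=onz(ci,[(250+185/2.4,552/2.4)],76)[0]; print("tab rear",t.round(1),"axis by tab",(t+58*np.array([-.2503,.9682,0])).round(1))
```

```text
2006 1432 32.25350661427271 212.65586550400448
((552.0275268554688, 19.956056594848633), (7.971826076507568, 47.15049743652344), 57.06693649291992)
mean [551.40778081  20.4570946 ] bar dir deg 147.03066146490218
[[535.4  32.2  66. ]
 [570.1   8.1  66. ]
 [552.4  19.9  66. ]] mid [552.7  20.2  66. ]
42.256612148278805 -34.791416642079206
tab rear [566.8 -34.9  76. ] axis by tab [552.3  21.3  76. ]
```

Run:
```python
from h import *
f=lambda psi:R.from_euler("xyz",[180,0,psi],degrees=True).as_matrix()
c=np.array([231.348,-553.609,220.492])+f(22.68)@[490,-219,70]+f(104.78)@[113.5,2,91]
print(c)
go(c,104.78,[552.3,20.3,135],147.1)
```

```text
[571.99378601 -52.35272882  59.492     ]
turn [ -0.     0.   -42.32] shift m [ 0.0753 -0.0005 -0.0755]
```

jog_arm(
  plan=[
    [[0, 0, 0], [-0.003, 0, -0.04], -1],
    [[0, 0, 0], [0, 0, -0.0755], -0.2],
    [[0, 0, -10], [0.02, -0.0005, -0.0755], -0.06],
    [[0, 0, -20], [0.045, -0.0005, -0.0755], -0.06],
    [[0, 0, -30], [0.065, -0.0005, -0.0755], -0.06],
    [[0, 0, -40], [0.0753, -0.0005, -0.0755], -0.06],
    [[0, 0, -42.3], [0.0753, -0.0005, -0.0755], -0.06],
    [[0, 0, -42.3], [0.0753, -0.0005, -0.0755], -0.06],
  ],
)

```text
time: 7.98
tool_pos: [552.3, 20.5, 135.0]
tcp_rot: [180.0, 0.0, 147.1]
ft_force: [-0.6, -0.5, 0.6]
finger_gap: 40.4
```

```bash
python3 w.py w10
```

```text
7.975 [552.3  20.5 135. ] [180.    0.  147.1] [-0.6 -0.5  0.6] 40.4272791310872
```

View pics/w10.png

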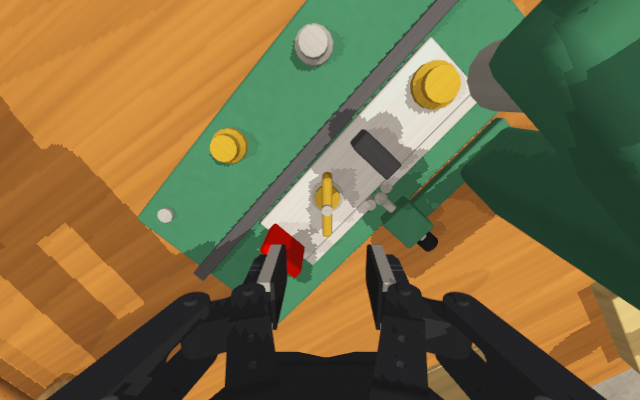

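The bar lines up with the view at column 327 (rows 172–236), midway between the fingers. A quick check of the axis before descending.

Run:
```python
from h import *
import pickle
ci,d=pickle.load(open("w10.pkl","rb"))
e=onz(ci,[(327,173),(327,235),(322,200),(332,200)],66);print(e.round(1),"mid",((e[0]+e[1])/2).round(1),np.linalg.norm(e[0]-e[1]),"across mid",((e[2]+e[3])/2)); v=e[1]-e[0]; print(np.degrees(np.arctan2(v[1],v[0])))
```

```text
[[528.9  35.3  66. ]
 [570.2   8.7  66. ]
 [544.2  21.   66. ]
 [548.3  27.3  66. ]] mid [549.5  22.   66. ] 49.10589359849854 across mid [546.22502911  24.12266574  66.        ]
-32.79519880163681
```

jog_arm(
  plan=[
    [[0, 0, 0], [0.001, 0, 0.03], -0.06],
    [[0, 0, 0], [0.001, 0, 0.055], -0.06],
    [[0, 0, 0], [0.001, 0, 0.075], -0.06],
    [[0, 0, 0], [0.001, 0, 0.075], -0.06],
  ],
)

```text
time: 8.52
tool_pos: [549.9, 20.8, 58.1]
tcp_rot: [-179.9, -0.2, 147.0]
ft_force: [0.1, -0.4, -0.2]
finger_gap: 40.5
```

```bash
python3 w.py w11
```

```text
8.525 [549.9  20.8  58.1] [-179.9   -0.2  147. ] [ 0.1 -0.4 -0.2] 40.45526578365055
```

View pics/w11.png

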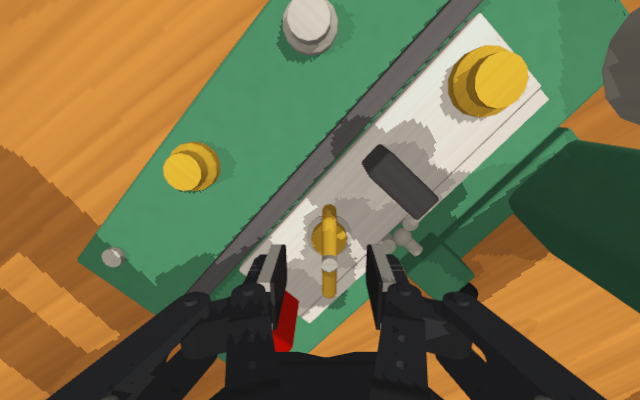

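The open fingers straddle the bar (col 330) clear of tab and block. Closing.

jog_arm(
  plan=[
    [[0, 0, 0], [0, 0, 0], -0.5],
    [[0, 0, 0], [0, 0, 0], -0.7],
    [[0, 0, 0], [0, 0, 0], -0.78],
    [[0, 0, 0], [0, 0, 0], -0.84],
    [[0, 0, 0], [0, 0, 0], -1],
    [[0, 0, 0], [0, 0, 0], -1],
  ],
  force=35,
)

```text
time: 9.32
tool_pos: [551.4, 20.9, 60.0]
tcp_rot: [-180.0, -0.0, 147.1]
ft_force: [-0.9, 0.3, 0.6]
finger_gap: -0.2
```

```bash
python3 w.py w12
```

```text
9.325 [551.4  20.9  60. ] [-180.    -0.   147.1] [-0.9  0.3  0.6] -0.24889340132747795
```

View pics/w12.png

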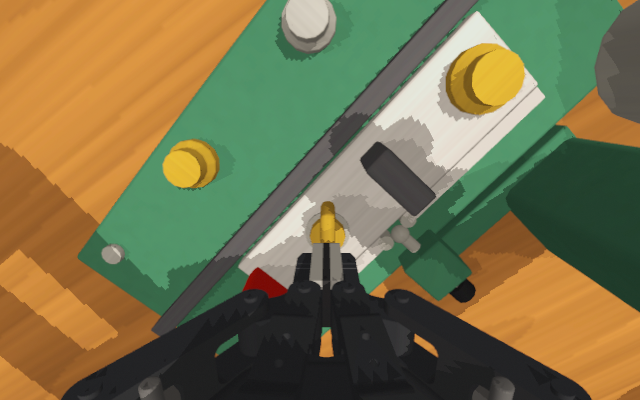

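The fingers shut fully (gap −0.2 mm), so the bar isn't between the pads. I'll check where the pads really are using the depth image.

Run:
```python
from h import *
import pickle
def tool(w,pos,psi,pts):
    ci,d=pickle.load(open(w,"rb")); M=R.from_euler("xyz",[180,0,psi],degrees=True).as_matrix()
    for u,v in pts:
        P=np.array(ci["origin"])+ray(ci,[(u,v)])[0]*d[v,u]
        print(w,(u,v),"world",P.round(1),"tool",(M.T@(P-pos)).round(1))
tool("w12.pkl",np.array([551.4,20.9,60]),147.1,[(318,246),(318,255),(318,265),(318,280),(335,255),(327,208),(327,225),(327,240),(326,250)])
tool("w11.pkl",np.array([551.4,20.9,60]),147.1,[(280,250),(280,265),(282,290),(372,250),(372,270),(330,210),(330,235),(330,250),(330,264),(330,280),(330,294)])
```

```text
w12.pkl (318, 246) world [539.5  22.8  77.3] tool [ 11.   -4.9 -17.3]
w12.pkl (318, 255) world [539.5  23.   86.7] tool [ 11.1  -4.7 -26.7]
w12.pkl (318, 265) world [539.7  23.2  95.7] tool [ 11.1  -4.4 -35.7]
w12.pkl (318, 280) world [539.7  23.6 107.7] tool [ 11.3  -4.2 -47.7]
w12.pkl (335, 255) world [543.5  29.6  87.1] tool [ 11.3   3.  -27.1]
w12.pkl (327, 208) world [532.   32.9  55.3] tool [22.8 -0.5  4.7]
w12.pkl (327, 225) world [536.4  30.   66.6] tool [17.5 -0.5 -6.6]
w12.pkl (327, 240) world [543.3  25.5  66.6] tool [ 9.3 -0.5 -6.6]
w12.pkl (326, 250) world [540.8  26.5  83.4] tool [ 12.   -1.  -23.4]
w11.pkl (280, 250) world [528.2   8.2  80.5] tool [ 12.6 -23.2 -20.5]
w11.pkl (280, 265) world [530.6   8.4  91.2] tool [ 10.7 -21.8 -31.2]
w11.pkl (282, 290) world [542.2   0.9  89.2] tool [ -3.1 -21.8 -29.2]
w11.pkl (372, 250) world [551.2  44.2  80.9] tool [ 12.8  19.4 -20.9]
w11.pkl (372, 270) world [554.5  40.6  90.9] tool [  8.1  18.2 -30.9]
w11.pkl (330, 210) world [532.6  33.3  52.4] tool [22.5  0.3  7.6]
w11.pkl (330, 235) world [540.2  28.3  65.2] tool [13.5  0.2 -5.2]
w11.pkl (330, 250) world [546.9  24.   66.2] tool [ 5.5  0.2 -6.2]
w11.pkl (330, 264) world [551.9  20.7  69.8] tool [-0.6  0.2 -9.8]
w11.pkl (330, 280) world [562.1  14.3  65.4] tool [-12.6   0.3  -5.4]
w11.pkl (330, 294) world [570.3   9.   63.9] tool [-22.3   0.3  -3.9]
```

Wrist depth puts the tips at tool z ≈ −17, i.e. 77 mm above the bench and over the 66 mm wing top. That contradicts nose_length = +17. I'll cross-check with the scene camera.

Run:
```python
from bench import *
from h import *
import pickle
ci=camera_info("scene"); p,d=snapshot("scene"); pickle.dump((ci,d),open("s1.pkl","wb")); cv2.imwrite("pics/s1.png",p)
M=R.from_euler("xyz",[180,0,147.1],degrees=True).as_matrix()
for t in([0,0,17],[0,0,-17],[0,0,0]): print(t,proj(ci,np.array([551.4,20.9,60])+M@np.array(t)))
print("nut top",proj(ci,[551.4,20.9,66]))
cv2.imwrite("pics/s1z.png",cv2.resize(p[150:270,270:420],None,fx=5,fy=5,interpolation=cv2.INTER_CUBIC))
```

```text
[0, 0, 17] [[334.47101648 228.58012471]]
[0, 0, -17] [[334.60707366 219.14079603]]
[0, 0, 0] [[334.53851157 223.90343279]]
nut top [[334.56258705 222.23242332]]
```

View pics/s1z.png

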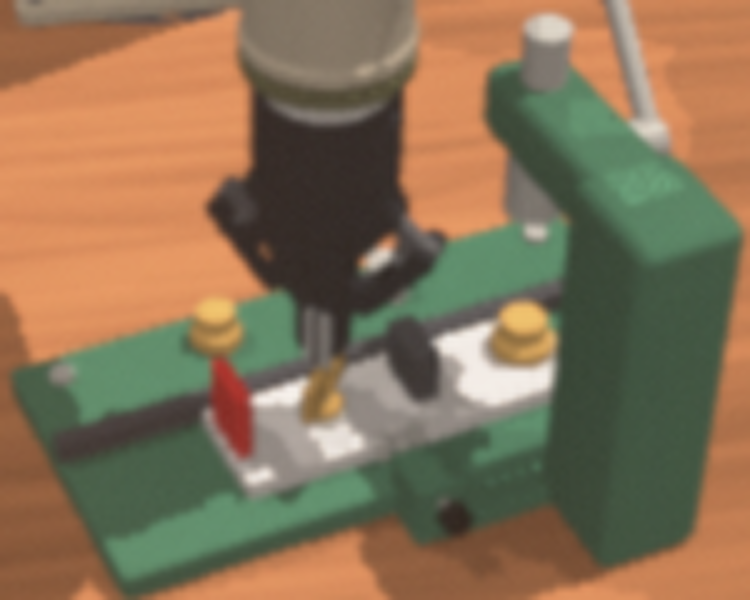

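Run:
```python
from h import *
import pickle
ci,d=pickle.load(open("w12.pkl","rb")); M=R.from_euler("xyz",[180,0,147.1],degrees=True).as_matrix()
for u,v in [(326,247),(316,244),(316,242),(305,256),(305,270),(300,280),(326,330),(290,330),(250,300),(200,330),(326,395),(150,390)]:
    P=np.array(ci["origin"])+ray(ci,[(u,v)])[0]*d[v,u]; print((u,v),d[v,u],P.round(1),(M.T@(P-[551.4,20.9,60])).round(1))
print("cam in tool",M.T@(np.array(ci["origin"])-[551.4,20.9,60]))
ci,d=pickle.load(open("s1.pkl","rb"))
for v in range(200,232,2):
    for u in (333,336):
        P=np.array(ci["origin"])+ray(ci,[(u,v)])[0]*d[v,u]; print((u,v),P.round(1),end=" ")
    print()
```

```text
(326, 247) 147.78009 [541.4  26.1  78.8] [ 11.3  -1.  -18.8]
(316, 244) 151.16719 [538.8  22.   75.3] [ 11.1  -5.9 -15.3]
(316, 242) 189.58852 [551.2  12.5  39.9] [-4.4 -7.1 20.1]
(305, 256) 147.36102 [539.3  15.7  80.5] [  7.4 -11.  -20.5]
(305, 270) 134.65268 [539.6  16.5  93.7] [  7.5 -10.1 -33.7]
(300, 280) 127.07402 [538.7  15.2 101.7] [  7.5 -11.7 -41.7]
(326, 330) 234.63112 [624.3 -27.4  18.7] [-87.5  -0.9  41.3]
(290, 330) 84.69434 [530.7  21.3 142.9] [ 17.5 -10.9 -82.9]
(250, 300) 104.042725 [525.5   6.  123.9] [ 13.6 -26.6 -63.9]
(200, 330) 92.19568 [520.2  -5.  136.8] [ 12.1 -38.7 -76.8]
(326, 395) 72.40954 [541.2  26.2 157.7] [ 11.4  -1.1 -97.7]
(150, 390) 71.73035 [517.7  -7.8 158. ] [ 12.7 -42.4 -98. ]
cam in tool [  76.88820665   -1.18307088 -153.14315523]
(333, 200) [561.7  14.1 151.6] (336, 200) [573.   19.5 160. ] 
(333, 202) [543.4  17.6 129.6] (336, 202) [569.4  20.3 150.5] 
(333, 204) [545.8  17.2 124.9] (336, 204) [568.9  20.5 143.6] 
(333, 206) [544.7  17.5 117.3] (336, 206) [573.   19.7 140.5] 
(333, 208) [550.8  16.4 115.7] (336, 208) [563.8  21.7 125.9] 
(333, 210) [558.7  14.9 115.8] (336, 210) [568.3  20.8 123.1] 
(333, 212) [559.4  14.8 109.6] (336, 212) [565.4  21.5 113.8] 
(333, 214) [560.   14.8 103.3] (336, 214) [563.1  22.1 104.9] 
(333, 216) [558.7  15.1  95.3] (336, 216) [563.4  22.1  98.3] 
(333, 218) [558.6  15.2  88.3] (336, 218) [559.9  22.9  88.2] 
(333, 220) [560.3  14.9  82.8] (336, 220) [560.5  22.9  81.7] 
(333, 222) [561.6  14.7  76.9] (336, 222) [552.8  24.5  67.5] 
(333, 224) [559.7  15.1  68. ] (336, 224) [548.8  25.4  56.6] 
(333, 226) [564.3  14.3  65.2] (336, 226) [550.8  25.1  51.2] 
(333, 228) [567.8  13.7  61.3] (336, 228) [549.6  25.4  42.7] 
(333, 230) [567.1  13.9  53.5] (336, 230) [553.6  24.7  39.2]
```

Both cameras agree: the real fingertips are about 16 mm behind the reported TCP, not 17 mm ahead. So I need to go roughly 32 mm lower (TCP reading ≈28, tips ≈44). I'll reopen and descend, watching force.

jog_arm(
  plan=[
    [[0, 0, 0], [0, 0, 0], -0.06],
    [[0, 0, 0], [0, 0, 0], -0.06],
    [[0, 0, 0], [0, 0, 0.01], -0.06],
    [[0, 0, 0], [0, 0, 0.016], -0.06],
    [[0, 0, 0], [0, 0, 0.016], -0.06],
  ],
)

```text
time: 10.05
tool_pos: [550.5, 20.9, 42.8]
tcp_rot: [-179.9, -0.1, 147.1]
ft_force: [-0.3, -0.2, -0.0]
finger_gap: 40.0
```

```bash
python3 w.py w13
```

```text
10.05 [550.5  20.9  42.8] [-1.799e+02 -1.000e-01  1.471e+02] [-0.3 -0.2 -0. ] 39.96947442093143
```

View pics/w13.png

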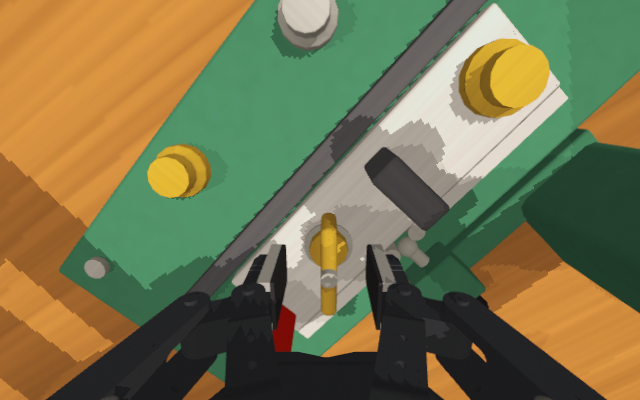

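Clear of the tab and block, no force. Going down the other 16 mm.

jog_arm(
  plan=[
    [[0, 0, 0], [0, 0, 0.006], -0.3],
    [[0, 0, 0], [0, 0, 0.012], -0.3],
    [[0, 0, 0], [0, 0, 0.015], -0.3],
    [[0, 0, 0], [0, 0, 0.015], -0.3],
  ],
)

```text
time: 10.6
tool_pos: [551.1, 20.9, 28.6]
tcp_rot: [-180.0, -0.0, 147.1]
ft_force: [0.1, 0.4, -0.5]
finger_gap: 29.8
```

```bash
python3 w.py w14
python3 - <<'E'
from h import *
import pickle
ci,d=pickle.load(open("w14.pkl","rb"))
for u in (296,292,350,356):
  for v in range(236,262,4):
    P=np.array(ci["origin"])+ray(ci,[(u,v)])[0]*d[v,u]; print((u,v),P.round(0),end=" ")
  print()
E
```

```text
10.6 [551.1  20.9  28.6] [-180.    -0.   147.1] [ 0.1  0.4 -0.5] 29.849175175061156
(296, 236) [534.  12.  31.] (296, 240) [536.  11.  32.] (296, 244) [537.  10.  32.] (296, 248) [539.   8.  32.] (296, 252) [541.   7.  32.] (296, 256) [540.   9.  40.] (296, 260) [542.   7.  40.] 
(292, 236) [533.  10.  31.] (292, 240) [534.   9.  32.] (292, 244) [532.  12.  44.] (292, 248) [532.  13.  49.] (292, 252) [532.  13.  53.] (292, 256) [533.  14.  57.] (292, 260) [534.  12.  57.] 
(350, 236) [549.  36.  32.] (350, 240) [551.  35.  31.] (350, 244) [553.  34.  32.] (350, 248) [554.  33.  34.] (350, 252) [556.  31.  33.] (350, 256) [558.  30.  33.] (350, 260) [560.  29.  34.] 
(356, 236) [550.  39.  32.] (356, 240) [552.  38.  32.] (356, 244) [549.  38.  43.] (356, 248) [551.  37.  44.] (356, 252) [553.  36.  43.] (356, 256) [554.  35.  45.] (356, 260) [556.  34.  45.]
```

View pics/w14.png

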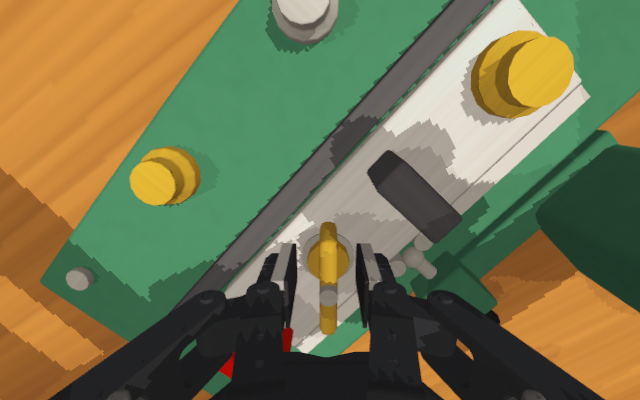

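Tips are at z≈43 either side of the bar. They swing forward about 3 mm on closing, so I'll raise 4 mm to clear the hub and then close.

jog_arm(
  plan=[
    [[0, 0, 0], [0, 0, -0.004], -0.3],
    [[0, 0, 0], [0, 0, -0.004], -0.6],
    [[0, 0, 0], [0, 0, -0.004], -0.75],
    [[0, 0, 0], [0, 0, -0.004], -0.8],
    [[0, 0, 0], [0, 0, -0.004], -0.9],
    [[0, 0, 0], [0, 0, -0.004], -1],
    [[0, 0, 0], [0, 0, -0.004], -1],
  ],
  force=35,
)

```text
time: 11.52
tool_pos: [552.0, 21.0, 33.3]
tcp_rot: [180.0, 0.0, 147.1]
ft_force: [3.7, 2.1, 1.9]
finger_gap: 7.4
```

```bash
python3 w.py w15; python3 -c "
from bench import *
s=sense();print(s['wrist_torque'])"
```

```text
11.525 [552.   21.   33.3] [180.    0.  147.1] [3.7 2.1 1.9] 7.411166344031076
[ 0.39968035 -0.6501828  -0.02128487]
```

View pics/w15.png

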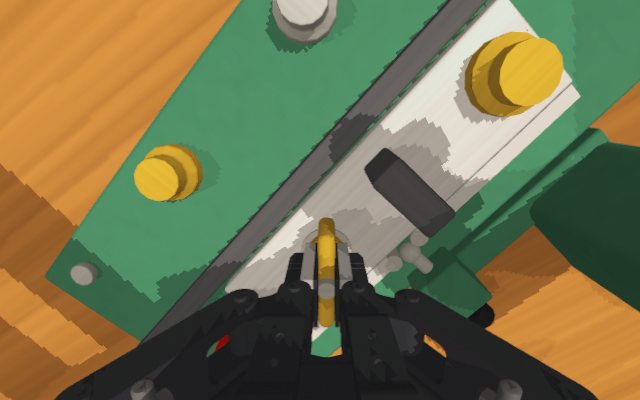

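The fingers hold the bar (gap 7.4 mm) with under 2 N along the slide. Turning clockwise in stages, checking force.

jog_arm(
  plan=[
    [[0, 0, 5], [0, 0, 0], -1],
    [[0, 0, 10], [0, 0, 0], -1],
    [[0, 0, 15], [0, 0, 0], -1],
    [[0, 0, 20], [0, 0, 0], -1],
    [[0, 0, 20], [0, 0, 0], -1],
  ],
)

```text
time: 12.2
tool_pos: [552.4, 21.1, 33.4]
tcp_rot: [179.9, 0.1, 127.0]
ft_force: [6.3, 3.0, -1.2]
finger_gap: 7.1
```

```bash
python3 w.py w16; python3 -c "
from bench import *
s=sense();print(s['wrist_torque'])"
```

```text
12.2 [552.4  21.1  33.4] [1.799e+02 1.000e-01 1.270e+02] [ 6.3  3.  -1.2] 7.081424450533266
[ 0.52723563 -0.914897   -0.09650981]
```

View pics/w16.png

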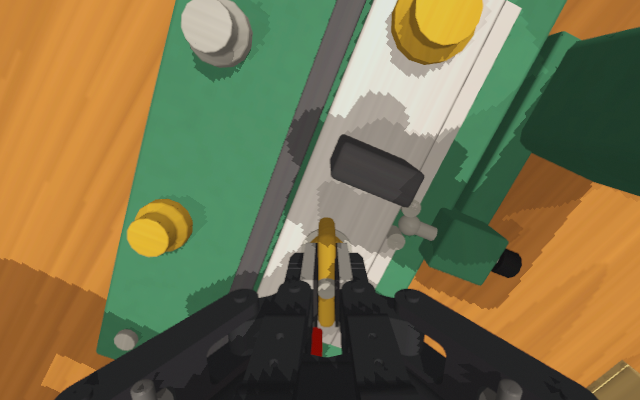

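The nut follows and the pin is still in the notch. Lateral force suggests the axis lies about 1 mm to tool +y, so I'll include that correction and carry on.

jog_arm(
  plan=[
    [[0, 0, 5], [0, 0.001, 0], -1],
    [[0, 0, 10], [0, 0.0012, 0], -1],
    [[0, 0, 15], [0, 0.0012, 0], -1],
    [[0, 0, 20], [0, 0.0012, 0], -1],
    [[0, 0, 25], [0, 0.0012, 0], -1],
    [[0, 0, 30], [0, 0.0012, 0], -1],
    [[0, 0, 30], [0, 0.0012, 0], -1],
  ],
)

```text
time: 13.12
tool_pos: [553.2, 21.4, 33.3]
tcp_rot: [179.9, 0.0, 97.0]
ft_force: [5.0, 1.5, 0.7]
finger_gap: 7.3
```

```bash
python3 w.py w17; python3 -c "
from bench import *
s=sense();print(s['wrist_torque'])"
```

```text
13.125 [553.2  21.4  33.3] [179.9   0.   97. ] [5.  1.5 0.7] 7.2727318678245325
[ 0.18470917 -0.78152947 -0.12878078]
```

View pics/w17.png

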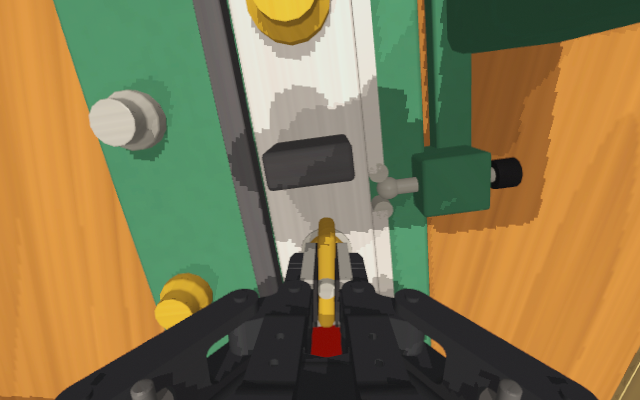

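jog_arm(
  plan=[
    [[0, 0, 5], [0, 0.0008, 0], -1],
    [[0, 0, 10], [0, 0.0008, 0], -1],
    [[0, 0, 15], [0, 0.0008, 0], -1],
    [[0, 0, 20], [0, 0.0008, 0], -1],
    [[0, 0, 25], [0, 0.0008, 0], -1],
    [[0, 0, 30], [0, 0.0008, 0], -1],
    [[0, 0, 35], [0, 0.0008, 0], -1],
    [[0, 0, 35], [0, 0.0008, 0], -1],
  ],
)

```text
time: 14.18
tool_pos: [554.1, 21.3, 33.4]
tcp_rot: [179.9, -0.0, 62.0]
ft_force: [6.8, -0.4, 0.3]
finger_gap: 7.1
```

```bash
python3 w.py w18; python3 -c "
from bench import *
s=sense();print(s['wrist_torque'])"
```

```text
14.175 [554.1  21.3  33.4] [179.9  -0.   62. ] [ 6.8 -0.4  0.3] 7.061145476557146
[ 0.03698357 -0.93897789 -0.10109973]
```

View pics/w18.png

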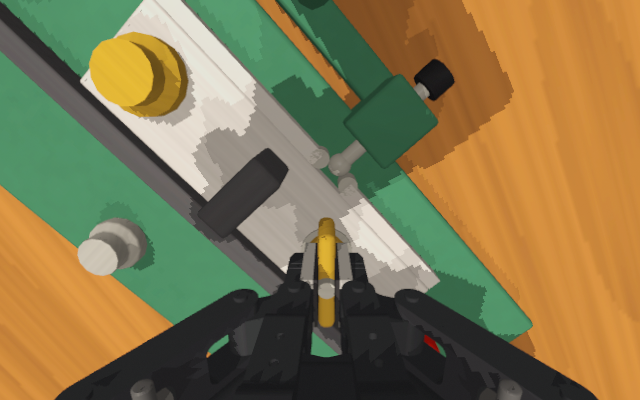

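jog_arm(
  plan=[
    [[0, 0, 2.5], [0, 0.0008, 0], -1],
    [[0, 0, 5], [0, 0.0008, 0], -1],
    [[0, 0, 6.5], [0, 0.0008, 0], -1],
    [[0, 0, 6.5], [0, 0.0008, 0], -1],
  ],
)

```text
time: 14.72
tool_pos: [554.3, 21.2, 33.3]
tcp_rot: [180.0, -0.0, 55.6]
ft_force: [3.8, 0.7, 2.7]
finger_gap: 6.9
```

```bash
python3 -c "
from bench import *
s=sense();print(s['wrist_torque'],s['tcp_rot'])"
```

```text
[ 0.14049853 -0.49314194 -0.01469042] [ 1.79959117e+02 -1.47591099e-02  5.56028141e+01]
```

jog_arm(
  plan=[
    [[0, 0, 1], [0, 0, 0], -1],
    [[0, 0, 2], [0, 0, 0], -1],
    [[0, 0, 2], [0, 0, 0], -1],
  ],
)

```text
time: 15.1
tool_pos: [554.4, 21.1, 33.3]
tcp_rot: [180.0, -0.0, 53.6]
ft_force: [4.8, 0.9, 5.3]
finger_gap: 7.4
```

```bash
python3 -c "
from bench import *
s=sense();print(s['wrist_torque'],s['tcp_rot'])"
```

```text
[-0.07464168 -0.69183537  0.00261114] [ 1.79954314e+02 -1.96620981e-02  5.35585613e+01]
```

jog_arm(
  plan=[
    [[0, 0, 1], [0, 0, 0], -1],
    [[0, 0, 2], [0, 0, 0], -1],
    [[0, 0, 2], [0, 0, 0], -1],
  ],
)

```text
time: 15.48
tool_pos: [554.3, 21.1, 33.3]
tcp_rot: [180.0, -0.0, 51.6]
ft_force: [4.0, -1.0, 5.3]
finger_gap: 7.2
```

```bash
python3 w.py w19; python3 -c "
from bench import *
s=sense();print(s['wrist_torque'],s['tcp_rot'])"
```

```text
15.475 [554.3  21.1  33.3] [180.   -0.   51.6] [ 4.  -1.   5.3] 7.229815865556577
[-0.017357   -0.6890567   0.52896474] [ 1.79950219e+02 -1.13456525e-02  5.16030143e+01]
```

View pics/w19.png

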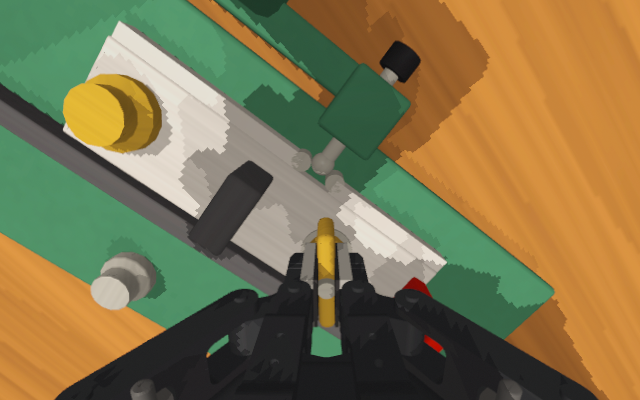

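The torque jumped from 0 to 0.53 N·m at yaw ≈52°, right where the stop was predicted (53°). The pin is still in the notch at (322,165). One more degree for certainty, then release and rise.

jog_arm(
  plan=[
    [[0, 0, 1], [0, 0, 0], -1],
    [[0, 0, 1], [0, 0, 0], -1],
  ],
)

```text
time: 15.78
tool_pos: [554.4, 21.1, 33.3]
tcp_rot: [179.9, -0.0, 50.6]
ft_force: [3.2, -1.8, 5.2]
finger_gap: 7.2
```

```bash
python3 -c "
from bench import *
s=sense();print(s['wrist_torque'],s['tcp_rot'])"
```

```text
[-0.02574915 -0.65764043  0.73523366] [ 1.79944074e+02 -9.82791930e-03  5.06070035e+01]
```

jog_arm(
  plan=[
    [[0, 0, 1], [0, 0, 0], -0.7],
    [[0, 0, 1], [0, 0, 0], -0.4],
    [[0, 0, 1], [0, 0, 0], -0.2],
    [[0, 0, 1], [0, 0, 0], -0.2],
    [[0, 0, 1], [0, 0, -0.02], -0.2],
    [[0, 0, 1], [0, 0, -0.06], -0.2],
    [[0, 0, 1], [0, 0, -0.1], -0.2],
    [[0, 0, 1], [0, 0, -0.1], -0.2],
  ],
)

```text
time: 16.77
tool_pos: [557.4, 21.2, 139.2]
tcp_rot: [179.6, -0.3, 49.6]
ft_force: [-0.1, -0.4, -0.1]
finger_gap: 34.3
```

```bash
python3 w.py w20; python3 -c "
import cv2
from bench import *
p,d=snapshot('scene');cv2.imwrite('pics/s2.png',cv2.resize(p[130:290,250:450],None,fx=4,fy=3.7,interpolation=cv2.INTER_CUBIC))"
```

```text
16.775 [557.4  21.2 139.2] [179.6  -0.3  49.6] [-0.1 -0.4 -0.1] 34.347661015214115
```

View pics/w20.png

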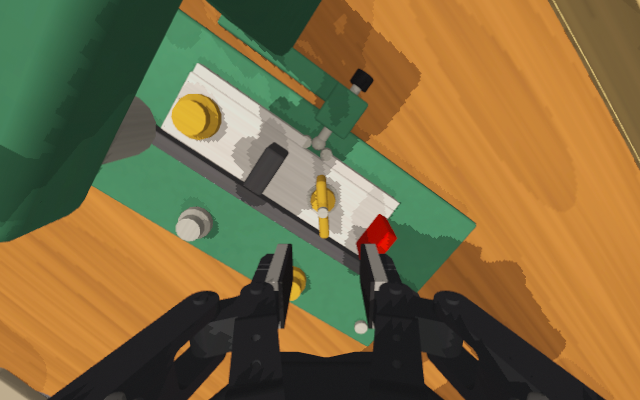

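View pics/s2.png

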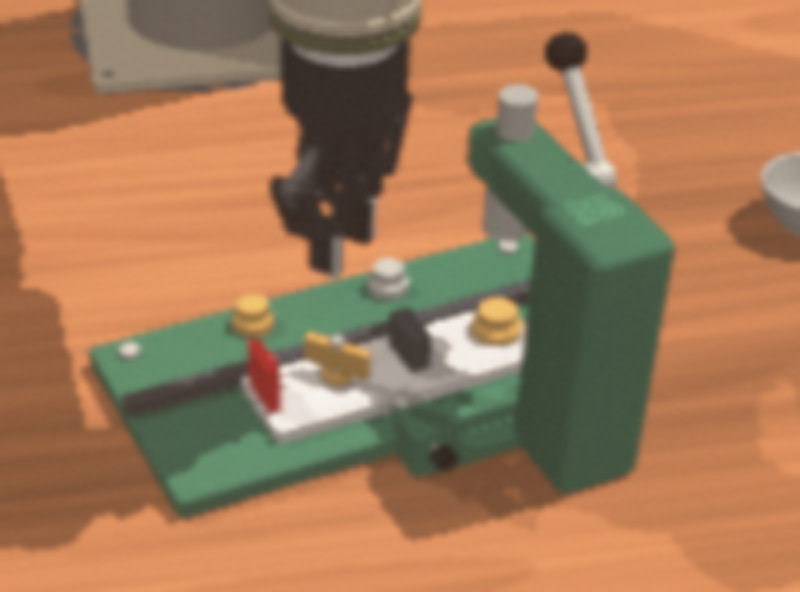

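The arm is clear, the pin is between the humps (320,145) and the bar runs (321,180)–(324,236). I'll measure the final nut angle against the bed's edge in the same view.

Run:
```python
from h import *
import pickle
ci,d=pickle.load(open("w20.pkl","rb"))
ang=lambda e:np.degrees(np.arctan2(*(e[1]-e[0])[[1,0]]))
p=cv2.imread("pics/w20.png"); h=cv2.cvtColor(p,cv2.COLOR_BGR2HSV)
m=((h[...,0]>18)&(h[...,0]<30)&(h[...,1]>150)&(h[...,2]>80)); m[:,:305]=0;m[:,340:]=0;m[:165]=0;m[245:]=0
ys,xs=np.nonzero(m); P=np.array(ci["origin"])+ray(ci,np.c_[xs,ys])*d[ys,xs][:,None]
t=P[(P[:,2]>63)&(P[:,2]<68),:2]; mu=t.mean(0); w,v=np.linalg.eigh(np.cov((t-mu).T)); b=np.degrees(np.arctan2(v[1,1],v[0,1]))%180
print(len(t),mu,"bar",b,"minrect",cv2.minAreaRect(t.astype(np.float32)))
s=ang(onz(ci,[(398,205),(198,65)],32))
g=ang(onz(ci,[(475,225),(180,12)],20))
print("carriage edge",s-90,"bed edge",g-90)
for py in (s-90,g-90,14.6):
    a=((b-90)-py); print("angle rad",.85-np.radians(a))
```

```text
433 [553.70462284  21.34596452] bar 53.27360653571416 minrect ((552.612548828125, 20.197296142578125), (46.728092193603516, 7.752908229827881), 53.092063903808594)
carriage edge 14.515762820510488 bed edge 14.628356959870004
angle rad 1.7443443429912011
angle rad 1.746309481441474
angle rad 1.7458145591258867
```

The nut measures 1.745 rad, at the 1.75 stop within measuring error. Handing in.

```bash
python3 -c "
from bench import *
s=sense();print(s['time'],s['ft_force'].round(1)); print(hand_in())"
```

```text
16.875 [-0.1 -0.2 -0.7]
the job is handed in; nothing more can be done
None
```

The press is ready: the carriage sits in its notch, the wing nut is fully tight, and I handed the job in at 16.9 s with the robot touching nothing.

- **Carriage:** I pushed the red tab with the closed fingers until the carriage jumped forward and the plunger dropped in. The last wrist and scene pictures, taken after release, show the pin between the humps.
- **Wing nut:** I turned it about 95° clockwise in a single grip. The wrist torque rose from about 0 to 0.53 N·m, then 0.74 N·m, at the predicted stop angle. After release it measured about 1.745 rad, against a stop at 1.75.
- **Other things on the bench:** the two spare dies look unmoved in the last pictures. I did not measure the other items again, but the arm never worked near them.

**A check that disagreed:** `nose_length` puts the fingertips 17 mm ahead of the reported TCP. Wrist and scene depth both put them about 16 mm behind it. Because of that, my first grip closed in the air above the nut, moving nothing, and I repeated it about 28 mm lower. It also means the fingers pushed only near the tab's top edge.

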